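Feed a clog heel piece and show it to the inspection camera

TASK

Dispense one wooden heel piece from the magazine: draw the slide's knob all the way out and push it fully home again, so that the bottom piece comes out on the tongue. Then pick that piece up and finish while holding it still in the air on the camera's line of sight, 13 cm in front of the lens, with its round end pointing straight at the lens and its side edges level. Keep the other two pieces in the magazine, do not bump the camera and leave everything else on the bench alone.

Things in the scene. Friction and masses are not known exactly. Their poses are not given: they have to be found in the camera images.
- feeder: Wooden magazine feeder, fixed; base board 165 x 115 x 10 mm. Origin on the bench under the inner face of the magazine's rear wall; z up, +x the way pieces are pushed out, knob at the -x end. Magazine: shaft open on top, x = -6 to 60 mm, 59 mm wide, walls to 88 mm above the bench; channel floor at 28 mm. The stack sticks out 11 mm at first
- slide (a joint): Travel of the slide, m: 0 fully home (towards feeder +x), 0.078 fully out, at its stop. Friction about 3 N, stays where left. Starts 0 to 12 mm out. Home, its metal pusher (17 mm high, face at feeder x = 72.5 mm) fills the channel and carries the stack; when fully out, the bottom piece drops into the channel; pushing home drives it out onto the tongue
- knob (a point): Centre of the slide's round brass knob, a cylinder of 30 mm diameter and 26 mm length with its axis along feeder x, 38 mm above the bench; 61 mm behind the feeder origin (feeder -x) when home, 139 mm when out. It can be pinched by its sides from above
- magazine (a point): Point on the axis of the magazine shaft, 37 mm above the bench, feeder x = 27 mm
- tongue (a point): Where the piece's centre comes to lie when the slide is home: feeder x = 96.5 mm, 37 mm above the bench. It lies on a wooden tongue, 26 mm wide and 14 mm thick, top 28 mm above the bench, reaching to feeder x = 129 mm, so the piece overhangs by 7 mm at each side (base board below ends at x = 102 mm)
- heel: The bottom heel piece of the stack: plain light wood, D-shaped, 48 mm long, 40 mm wide with parallel sides 28 mm long, 18 mm thick, about 25 g. Origin at its centre; x along its length towards the round end, y across its width, z through its thickness (up). Its round end leads as it is pushed out
- heel_nose (a point): Tip of the round end of that piece, at mid-thickness, 24 mm from its centre
- stock_a: Second heel piece of the stack, same shape; its origin at its centre
- stock_b: Third, top heel piece of the stack, same shape; its origin at its centre
- camera_head: Grey inspection camera, black lens barrel of 38 mm diameter, on a fixed steel stand. Origin at the centre of the lens glass, 250 mm above the bench; it looks along its own -x axis, 25 degrees down from level; its y axis is level. The camera box ends 86 mm behind the glass; the post stands 70 mm behind it, on a base 100 x 120 x 14 mm starting 10 mm behind the glass
- focus (a point): Where the piece's centre shall be held: on the lens axis 130 mm in front of the glass (camera_head x = -0.13, y = z = 0), about 195 mm above the bench
- clog_a: Finished wooden clog with a red strap, about 155 x 65 x 65 mm, bystander; origin under its centre
- clog_b: The other clog of the pair, same size, bystander
- tumbler: Steel drinking tumbler with a dark red lid, 75 mm diameter, 167 mm tall, bystander; origin under its centre
- glue: Jar, 60 mm diameter, 90 mm tall, bystander; origin under its centre
- tape: Roll of paper tape lying flat, 90 mm diameter, 20 mm high, bystander
- hammer: Hammer lying on the bench, 240 mm long, bystander
Mind the look-alikes: they are no part of the job. Leave any purple look-alike of the feeder alone.

How it is judged (in metres and radians):
On the way, in this order (a step that is already met when the one before it is completed fails the run):
1. the slide is drawn fully out (value of joint slide above 0.072 m), for 0.1 s.
2. the slide is fully home again with the piece out on the tongue (value of joint slide below 0.006 m and distance between heel and tongue below 0.02 m), for 0.1 s.
At the end, for the whole second after the job is handed in: Piece held still by the fingers alone, centre 110-150 mm before the lens and within 18 mm of its axis; long axis within 0.22 rad of the lens axis, round end to the lens; width axis within 0.22 rad of the camera's level y axis. Slide home (< 8 mm), other pieces within 12 mm of the magazine axis (x of heel in the frame of camera_head between -0.15 and -0.11 m and y of heel in the frame of camera_head between -0.018 and 0.018 m and z of heel in the frame of camera_head between -0.018 and 0.018 m and x of heel_nose in the frame of camera_head above -0.131 m and angle between the x axis of heel and the x axis of camera_head, either way round below 0.22 rad and angle between the y axis of heel and the y axis of camera_head, either way round below 0.22 rad and contact force between heel and the fingers above 2 N and contact force between heel and camera_head below 0.2 N and linear speed of heel below 0.02 m/s and angular speed of heel below 0.2 rad/s and value of joint slide below 0.008 m and horizontal distance between each of stock_a, stock_b and magazine below 0.012 m); the arm keeps its last pose, push and grip.
It fails at once if a bystander is pushed more than 25 mm (distance of any of clog_a, clog_b, tumbler, glue, tape, hammer from where it was at the start of the episode above 0.025 m).
It fails at once if the camera is bumped (more than 3 N) (contact force between camera_head and the arm above 3 N or contact force between camera_head and the fingers above 3 N).
It fails at once if a stock piece leaves the magazine (horizontal distance between any of stock_a, stock_b and magazine above 0.03 m).
It also fails if it takes over 56 s, if anything falls off the work surface, if the arm or the gripper's body presses on something with over 40 N, if the wrist force passes 120 N, or if a joint passes its speed limit or range.

ROBOT

A 6-joint arm with a two-finger parallel gripper is mounted at the origin on the work surface. World frame = base frame: x ahead of the robot, y to its left, z up, the work surface at z = 0. Lengths are in mm, angles in rad, forces in N, time in s.
With the tool pointing down it reaches from about 300 to 875 mm from the base axis. Payload 4.2 kg.
Tool frame: the origin (TCP) lies at the very end of the fingers, on their centre line; the grasp point (between the pads) lies 19 mm behind it; z points along the fingers, y is the line along which they close (so a half turn about z gives the same grasp; the last joint's range is limited). The gripper opens to 85 mm and grips with 20 to 120 N. Pads are 22 mm wide; open, the fingers measure 114 mm over their backs; the gripper's body (76 mm by 85 mm) begins 54 mm behind the grasp point. The pads swing forward as they close: fully open they stand 13 mm farther back than shut.
Start: joints at [1.152, 0.32, 1.565, -0, 1.257, -0.02], TCP at [223.283, 529.893, 231.338] pointing down, gripper open.
Joint ranges: [-3.11, 3.11], [-0.84, 2.01], [0.21, 2.61], [-1.34, 4.49], [0.05, 2.63], [-2.56, 2.56]. Speed limits (rad/s): [2.57, 2.57, 3.14, 3.14, 3.14, 3.14].

INTERFACE

Orientations are given as a unit quaternion [x, y, z, w].
In Python, from rig import telemetry, vision, order gives the robot as it stands.
- The arm moves only by the tool play_rows, never from a script. Its argument "steps" is a list of rows, each an object of numbers: "tx", "ty", "tz": the shift along the tool's x, y, z in normalised numbers (1 is 400 mm); "rx", "ry", "rz": the turn, a rotation vector about the tool's x, y, z in shares of 90 degrees (1.0 is 90 degrees). A call has exactly 10 rows; each row is the pose to reach, as a shift and turn from the pose commanded when the call began, along the tool's axes at that moment; what a row does not reach only later rows make up. A row lasts 1/8 s, in which the tool goes at most 62.5 mm and 10.7 degrees, less where a joint would pass 70% of its speed; a pose out of reach is approached as far as the arm can. No shift or turn number may pass 1 either way. A call with a gripper value outside its range is refused whole. "fingers" is the finger opening in cm, from 0 to 8.54, set as the call begins (left out, the last holds). The fingers move at their own pace and stop on an object; "squeeze" is the grip in N (left out, the last holds). Time passes only in rows, so rows that repeat a pose let the fingers close, or fill a call up. It gives the time, the measured TCP pose, the force, the opening and the grip force at its end, in the units of the state.
- telemetry.state(): the state, without advancing time (a new reading comes with each control period).
- vision.camera(name): name is "side" or "top"; returns a dict with "img" (480x640x3 uint8, red, green, blue), "z_map" (480x640 float32, mm along the optical axis (not along the pixel's ray), 0 where there is no reading), "camera_matrix" (3x3 intrinsics, pixels), "dist" ([k1, k2, p1, p2, k3] as OpenCV has them; the pictures are not rectified), "R" (3x3) and "t" (3): a world point X has camera coordinates R X + t. Camera axes: x right, y down, z forward; pixel columns grow to the right and rows downward; lengths in mm; the calibration is good to about 2 mm. A picture is of the moment at which its call begins.
- order.hand_in(): hands the job in; it is judged then, once.
The state is a dict: "clock": time; "joints": joint angles; "joint_vel": joint speeds; "joint_torque": joint torques, N m; "ee_pos": TCP position; "ee_rot": TCP orientation; "wrist_force": force on the tool from outside, world axes, zero at the start; "wrist_torque": the same for the moment, N m; "gripper_width": opening from 0.0 (shut) to 1.0 (fully open); "grasp_force": force on a finger pad.
Only numpy, scipy, OpenCV 4.12 (cv2) and the standard library are available. Lean on these libraries where they do the work, as an engineer would, in place of code of your own. Each camera call takes 0.05 s, during which the arm holds its last target. There are 200 camera calls.

## Working session

There is one attempt and no reset: what is moved stays moved. The work goes in short steps, Python scripts to look and compute and a tool call to move; the robot and the scene stay as the last step left them, time stands still between calls to the robot, and variables do not carry over. Pictures are saved under pics/ and viewed, at most 10 in all, crops included, and the job is handed in when it is done.

Besides the shell and the picture viewer there is one more tool, called after ">>>" by a JSON object that holds its "op" and its "data". play_rows: Moves the arm, as the interface text tells. Its arguments: {"type":"object","properties":{"steps":{"type":"array","items":{"type":"object","properties":{"tx":{"type":"number"},"ty":{"type":"number"},"tz":{"type":"number"},"rx":{"type":"number"},"ry":{"type":"number"},"rz":{"type":"number"}}}},"fingers":{"type":"number"},"squeeze":{"type":"number"}},"required":["steps"]}

```bash
ls; mkdir -p pics; cat > h.py <<'E'
import numpy as np, cv2
from rig import telemetry, vision, order
def shot(n):
    c=vision.camera(n); np.savez(f'{n}.npz',**{k:np.array(v) for k,v in c.items()}); return c
def load(n): return dict(np.load(f'{n}.npz'))
def px2w(c,u,v,z=None,plane=None):
    xy=cv2.undistortPoints(np.array([[[u,v]]],float),c['camera_matrix'],c['dist'])[0,0]
    d=np.array([xy[0],xy[1],1.]); R=c['R'];t=c['t'].ravel()
    if plane is not None:
        o=-R.T@t; w=R.T@d; return o+w*(plane-o[2])/w[2]
    if z is None: z=c['z_map'][int(round(v)),int(round(u))]
    return R.T@(d*z-t)
def w2px(c,P):
    return cv2.projectPoints(np.array(P,float).reshape(-1,3),cv2.Rodrigues(c['R'])[0],c['t'].astype(float),c['camera_matrix'],c['dist'])[0].reshape(-1,2)
E
python3 - <<'E'
from h import *
for n in('top','side'):
    c=shot(n); cv2.imwrite(f'pics/{n}0.png',c['img'][:,:,::-1])
    print(n,-c['R'].T@c['t'],c['R'][2])
print(telemetry.state())
E
```

```text
pics
top [ 470.36732242 -110.94346924 1511.86386204] [ 0.09368388  0.00268366 -0.99559838]
side [ 217.86384746 -774.47786078 1085.75364629] [ 0.30367808  0.57098424 -0.76272972]
{'clock': 0.1, 'joints': array([ 1.15201259e+00,  3.20246331e-01,  1.56552697e+00,  2.25137637e-06,
        1.25740493e+00, -1.99986754e-02]), 'joint_vel': array([ 0.00043204, -0.00170521, -0.00331802,  0.00108464, -0.00028394,
       -0.00144366]), 'joint_torque': array([-1.37500128e-04, -4.16406870e+01, -2.34703231e+01, -1.89799166e-04,
        4.98127381e-03,  5.95353782e-06]), 'ee_pos': array([223.10213461, 529.50567499, 230.56745841]), 'ee_rot': array([ 1.98074213e-01,  9.80186706e-01, -7.73551729e-04, -1.73583651e-04]), 'wrist_force': array([-0.51413472,  0.77194185,  0.25658814]), 'wrist_torque': array([-0.02177812,  0.03368895, -0.02492185]), 'grasp_force': 0.0, 'gripper_width': 1.0010027049902783}
```

View pics/top0.png

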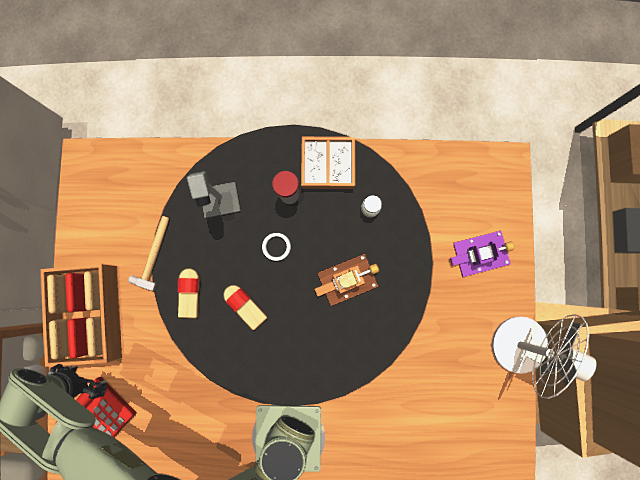

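View pics/side0.png

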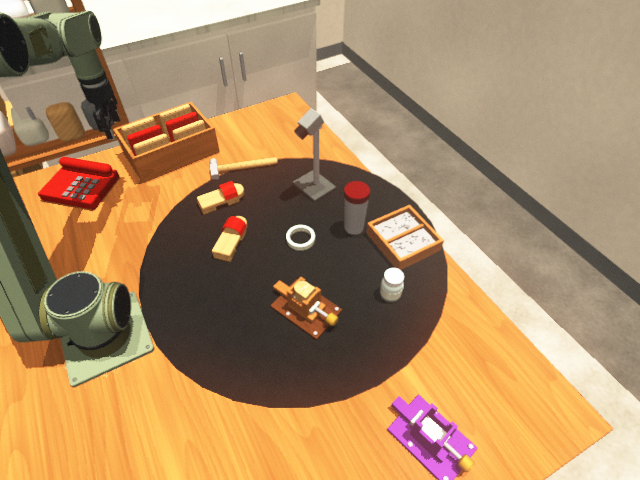

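The top view shows the brown feeder at (347,280) with its brass knob at (376,268). The inspection camera is at (205,190) with its base at (220,200). The only look-alike is the purple feeder at (482,253), which I'm leaving alone. I'm choosing the brown feeder and checking it in close crops.

```bash
python3 - <<'E'
from h import *
T=load('top');S=load('side')
def cr(c,u,v): return cv2.resize(c['img'][v:v+75,u:u+100,::-1],(400,300),interpolation=cv2.INTER_CUBIC)
cv2.imwrite('pics/crop1.png',np.vstack([np.hstack([cr(T,300,243),cr(T,160,160)]),np.hstack([cr(S,260,268),cr(S,270,100)])]))
for n,c,l in(('T',T,[(376,268),(347,280),(320,292),(200,186),(340,262)]),('S',S,[(332,318),(303,290),(280,288),(310,120),(305,130)])):
    for p in l: print(n,p,px2w(c,*p).round(1))
E
```

```text
T (376, 268) [ 539.1 -267.3   54.5]
T (347, 280) [ 500.  -175.6   93.3]
T (320, 292) [462.6 -93.8  31.5]
T (200, 186) [740.6 227.3 291. ]
T (340, 262) [ 560.  -156.9   -5.1]
S (332, 318) [ 536.3 -270.5   48.9]
S (303, 290) [ 496.8 -185.9   96.8]
S (280, 288) [ 463.3 -106.8   26.3]
S (310, 120) [737.4 217.4 289.4]
S (305, 130) [716.9 211.4 265. ]
```

View pics/crop1.png

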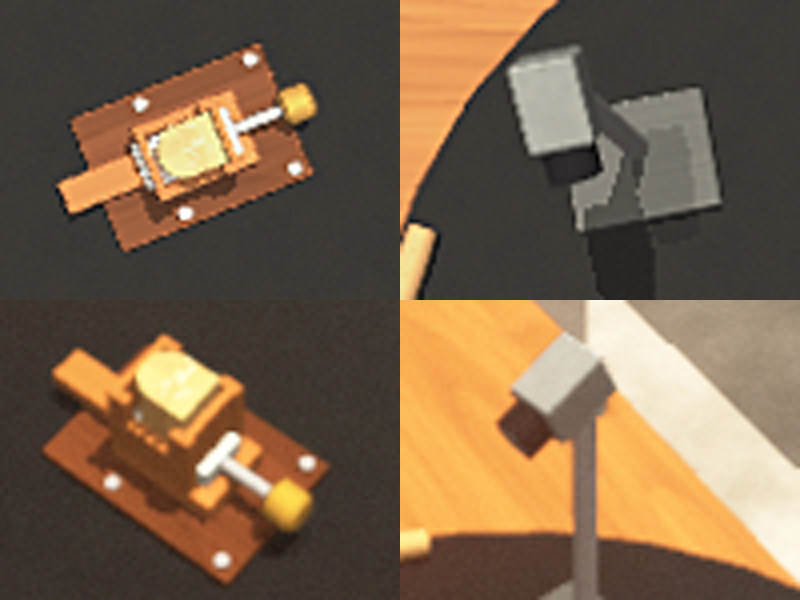

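The crops confirm the brown feeder: light wood stack, knob at about (374,269) in the top view and tongue end at about (316,293). The grey camera's lens barrel shows at (203,201) in the top view and (299,132) in the side view. Next I fit poses from the board corners.

```bash
python3 - <<'E'
from h import *
T=load('top');S=load('side')
def t(l,u0,v0,c,z,ox=0,oy=0): return np.array([px2w(c,u0+(x-ox+.5)/4-.5,v0+(y-oy+.5)/4-.5,plane=z) for x,y in l])
def kab(M,W): 
    mc,wc=M.mean(0),W.mean(0);A=(M-mc);B=(W-wc)
    th=np.arctan2((A[:,0]*B[:,1]-A[:,1]*B[:,0]).sum(),(A*B).sum()); R=np.array([[np.cos(th),-np.sin(th)],[np.sin(th),np.cos(th)]])
    return th,wc-R@mc,R
b=t([(72,120),(258,43),(313,173),(126,250)],300,243,T,10)
bs=t([(43,448),(168-4,336),(328,464),(230,583)],260,268,S,10,0,300)
print('board top',b.round(1).tolist(),[np.linalg.norm(b[i]-b[i-1]).round(1) for i in range(4)])
print('board side',bs.round(1).tolist(),[np.linalg.norm(bs[i]-bs[i-1]).round(1) for i in range(4)])
tg=t([(58,185),(72,212)],300,243,T,28);print('tongue end',tg.round(1).tolist())
# board local: far end x=102 ; x from -63..102
M=np.array([[102,-57.5],[-63,-57.5],[-63,57.5],[102,57.5]],float)
th,o,R=kab(M,b[:,:2]);print('feeder yaw deg',np.degrees(th),'origin',o, 'res',(M@R.T+o-b[:,:2]).round(1).tolist())
print('tongue pred',R@[129,0]+o,'meas',tg.mean(0))
kT=t([(297,103)],300,243,T,50)[0];kS=t([(288,503)],260,268,S,45,0,300)[0]
for k in(kT,kS): print('knob',k,R.T@(k[:2]-o))
# camera base
cb=t([(577,229),(721,206),(699,88)],160,160,T,14,400,0);print('cam base',cb.round(1).tolist())
print(np.linalg.norm(cb[0]-cb[1]),np.linalg.norm(cb[1]-cb[2]))
E
```

```text
board top [[524.2, -85.2, 10.0], [587.7, -233.7, 10.0], [484.1, -278.2, 10.0], [421.3, -129.5, 10.0]] [np.float64(112.0), np.float64(161.5), np.float64(112.8), np.float64(161.4)]
board side [[419.9, -133.1, 10.0], [536.7, -90.0, 10.0], [586.0, -239.1, 10.0], [483.9, -285.1, 10.0]] [np.float64(164.9), np.float64(124.4), np.float64(157.1), np.float64(112.0)]
tongue end [[472.2, -75.2, 28.0], [451.1, -86.5, 28.0]]
feeder yaw deg 113.12253965338293 origin [ 511.96785167 -199.59507118] res [[0.6, 2.0], [1.9, -1.3], [-0.3, -1.9], [-2.2, 1.2]]
tongue pred [461.30968895 -80.95801732] meas [461.63300019 -80.82038824  28.        ]
knob [ 538.03916557 -261.09728821   50.        ] [-66.79974183   0.17492595]
knob [ 536.07595476 -269.13952423   45.        ] [-73.42497079   5.13860384]
cam base [[699.8, 286.9, 14.0], [719.8, 169.6, 14.0], [817.2, 190.9, 14.0]]
118.98715054345438 99.72908226199432
```

```bash
cat >> h.py <<'E'
from scipy.spatial.transform import Rotation as Ro
def tool(yaw,pitch=0):
    "tool x heading yaw (deg), pitched up by pitch; pitch 0 = pointing down"
    y,p=np.radians([yaw,pitch]); x=np.array([np.cos(y)*np.cos(p),np.sin(y)*np.cos(p),np.sin(p)]); yy=np.array([np.sin(y),-np.cos(y),0])
    return np.stack([x,yy,np.cross(x,yy)],1)
def rel(p0,R0,p1,R1):
    print('cm',(R0.T@(np.array(p1)-p0)/10).round(2),'deg',np.degrees(Ro.from_matrix(R0.T@R1).as_rotvec()).round(2))
def cloud(c):
    v,u=np.nonzero(c['z_map']>0); z=c['z_map'][v,u].astype(float)
    xy=cv2.undistortPoints(np.stack([u,v],-1).astype(float)[:,None],c['camera_matrix'],c['dist'])[:,0]
    return (np.c_[xy,np.ones(len(z))]*z[:,None]-c['t'].ravel())@c['R']
E
python3 - <<'E'
from h import *
yaw=np.radians(11);ce,se=np.cos(np.radians(25)),np.sin(np.radians(25))
X=np.array([ce*np.cos(yaw),ce*np.sin(yaw),se]);Y=np.array([-np.sin(yaw),np.cos(yaw),0]);Z=np.cross(X,Y);g=np.array([700,226.4,250])
for n in('top','side'):
    P=cloud(load(n))
    f=P[(abs(P[:,0]-560)<60)&(abs(P[:,1]-40)<50)]; print(n,'table z near',np.median(f[:,2]))
    m=P[(np.linalg.norm(P[:,:2]-[500,-175],axis=1)<25)]; m=m[m[:,2]>85]; print('stack top z',np.median(m[:,2]),m[:,:2].mean(0))
    h=P[(P[:,2]>215)&(abs(P[:,0]-730)<90)&(abs(P[:,1]-225)<70)]
    q=(h-g)@np.stack([X,Y,Z],1)
    for a in np.arange(-10,90,10):
        s=q[(q[:,0]>=a)&(q[:,0]<a+10)]
        if len(s)>5: print(a,len(s),'y',np.percentile(s[:,1],[2,98]).round(1),'z',np.percentile(s[:,2],[2,98]).round(1))
    s=q[(q[:,0]>30)&(q[:,2]>np.percentile(q[:,2],80)-8)]
    # yaw of top-face by minAreaRect in xy
    r=cv2.minAreaRect(s[:,:2].astype(np.float32)); print('rect in cam xy',r)
r=telemetry.state();p0=r['ee_pos'];R0=Ro.from_quat(r['ee_rot']).as_matrix()
print(R0.round(3)); rel(np.array([223.3,529.9,231.3]),R0,[538.3,-261.2,150],tool(113))
E
```

```text
top table z near 0.5571202701905446
stack top z 98.4193073543713 [ 501.02691256 -174.87487367]
0 48 y [-18.1  15.6] z [-1.4 20.1]
10 56 y [-18.1  16.7] z [-1.6 22.2]
20 52 y [-22.4  20.5] z [ 2.2 22. ]
30 73 y [-23.1  21.4] z [-9.2 24.6]
40 71 y [-22.5  20.4] z [-8.3 23.9]
50 72 y [-22.2  20.4] z [-14.6  24.9]
60 75 y [-21.8  20.6] z [-9.6 25.3]
70 67 y [-21.   20.7] z [-10.9  25.9]
80 64 y [-21.6  21.2] z [-16.3  23.4]
rect in cam xy ((57.27678680419922, -0.04123497009277344), (54.71515655517578, 45.05370330810547), 0.9560489654541016)
side table z near -0.4963515403605414
stack top z 97.25687972840562 [ 498.00704739 -178.33687261]
-10 34 y [-20.3   6.9] z [-14.4  18.8]
0 42 y [-22.3  11.3] z [-7.2 18.9]
10 41 y [-21.6   9.8] z [-7.5 20.3]
20 73 y [-26.7  20.4] z [-16.9  22.7]
30 74 y [-27.   18.7] z [-47.9  23.3]
40 84 y [-27.   15.6] z [-53.1  24.2]
50 74 y [-25.7  17. ] z [-54.8  23.4]
60 70 y [-25.8  15.4] z [-34.1  22.4]
70 64 y [-25.3  18.5] z [-17.5  24.2]
80 7 y [-23.1  16.2] z [-5.  18.3]
rect in cam xy ((56.10344696044922, -3.7145233154296875), (46.412635803222656, 52.05009841918945), 88.90723419189453)
[[-0.922  0.388 -0.001]
 [ 0.388  0.922 -0.001]
 [ 0.    -0.002 -1.   ]]
cm [-59.75 -60.66   8.22] deg [-9.000e-02  3.000e-02  4.415e+01]
```

Careful with the scale: shifts go in shares of 400 mm and turns go in shares of 90 degrees. That gives: -38.6 cm is -0.965, 1.8 cm is 0.045, 37 degrees is 0.4111.

>>> {"op": "play_rows", "data": {"steps": [{"tx": -0.05, "ty": -0.05, "tz": 0, "rz": 0.0222}, {"tx": -0.15, "ty": -0.1525, "tz": 0.0075, "rz": 0.0556}, {"tx": -0.25, "ty": -0.255, "tz": 0.015, "rz": 0.1}, {"tx": -0.35, "ty": -0.355, "tz": 0.025, "rz": 0.1444}, {"tx": -0.45, "ty": -0.4575, "tz": 0.035, "rz": 0.1889}, {"tx": -0.55, "ty": -0.5575, "tz": 0.045, "rz": 0.2333}, {"tx": -0.65, "ty": -0.66, "tz": 0.055, "rz": 0.2778}, {"tx": -0.75, "ty": -0.7625, "tz": 0.065, "rz": 0.3222}, {"tx": -0.85, "ty": -0.8625, "tz": 0.075, "rz": 0.3667}, {"tx": -0.95, "ty": -0.965, "tz": 0.085, "rz": 0.4111}], "fingers": 7}}

```text
$.steps[0]: bad value
```

Scaled: -38.6 cm is -0.965, -38 cm is -0.95, 37 degrees is 0.4111.

>>> {"op": "play_rows", "data": {"steps": [{"tx": -0.05, "ty": -0.05, "tz": 0, "rx": 0, "ry": 0, "rz": 0.0222}, {"tx": -0.15, "ty": -0.1525, "tz": 0.0075, "rx": 0, "ry": 0, "rz": 0.0556}, {"tx": -0.25, "ty": -0.255, "tz": 0.015, "rx": 0, "ry": 0, "rz": 0.1}, {"tx": -0.35, "ty": -0.355, "tz": 0.025, "rx": 0, "ry": 0, "rz": 0.1444}, {"tx": -0.45, "ty": -0.4575, "tz": 0.035, "rx": 0, "ry": 0, "rz": 0.1889}, {"tx": -0.55, "ty": -0.5575, "tz": 0.045, "rx": 0, "ry": 0, "rz": 0.2333}, {"tx": -0.65, "ty": -0.66, "tz": 0.055, "rx": 0, "ry": 0, "rz": 0.2778}, {"tx": -0.75, "ty": -0.7625, "tz": 0.065, "rx": 0, "ry": 0, "rz": 0.3222}, {"tx": -0.85, "ty": -0.8625, "tz": 0.075, "rx": 0, "ry": 0, "rz": 0.3667}, {"tx": -0.95, "ty": -0.965, "tz": 0.085, "rx": 0, "ry": 0, "rz": 0.4111}], "fingers": 7}}

```text
clock: 1.35
ee_pos: [423.9, 24.8, 197.1]
ee_rot: [0.5, 0.866, 0.0, 0.0]
wrist_force: [1.1, 0.5, -0.1]
gripper_width: 0.819
grasp_force: 0.0
```

```bash
python3 - <<'E'
from h import *
r=telemetry.state();R0=Ro.from_quat(r['ee_rot']).as_matrix();print(r['ee_pos'],r['ee_rot'])
rel(r['ee_pos'],R0,[537.8,-262,120],tool(113))
E
```

```text
[423.87815849  24.82598908 197.10459104] [4.99896346e-01 8.66085222e-01 1.77610900e-04 1.86916671e-05]
cm [-30.54  -4.49   7.7 ] deg [ 0.02 -0.01  7.01]
```

Scaled: -30.5 cm is -0.7625, 7.7 cm is 0.1925, 7 degrees is 0.0778.

>>> {"op": "play_rows", "data": {"steps": [{"tx": -0.1, "ty": -0.015, "tz": 0, "rx": 0, "ry": 0, "rz": 0.0111}, {"tx": -0.225, "ty": -0.0325, "tz": 0, "rx": 0, "ry": 0, "rz": 0.0222}, {"tx": -0.35, "ty": -0.05, "tz": 0.0075, "rx": 0, "ry": 0, "rz": 0.0333}, {"tx": -0.475, "ty": -0.07, "tz": 0.02, "rx": 0, "ry": 0, "rz": 0.0444}, {"tx": -0.6, "ty": -0.0875, "tz": 0.0375, "rx": 0, "ry": 0, "rz": 0.0556}, {"tx": -0.7, "ty": -0.1025, "tz": 0.0625, "rx": 0, "ry": 0, "rz": 0.0667}, {"tx": -0.75, "ty": -0.11, "tz": 0.1125, "rx": 0, "ry": 0, "rz": 0.0778}, {"tx": -0.7625, "ty": -0.1125, "tz": 0.175, "rx": 0, "ry": 0, "rz": 0.0778}, {"tx": -0.7625, "ty": -0.1125, "tz": 0.1925, "rx": 0, "ry": 0, "rz": 0.0778}, {"tx": -0.7625, "ty": -0.1125, "tz": 0.1925, "rx": 0, "ry": 0, "rz": 0.0778}], "fingers": 7}}

```text
clock: 2.6
ee_pos: [537.6, -259.3, 120.0]
ee_rot: [0.551, 0.835, 0.0, -0.001]
wrist_force: [0.2, 0.4, 1.4]
gripper_width: 0.818
grasp_force: 0.0
```

```bash
python3 - <<'E'
from h import *
T=shot('top');S=shot('side')
r=telemetry.state();p=r['ee_pos'];print(p,r['wrist_force'])
R=Ro.from_quat(r['ee_rot']).as_matrix()
for n,c in(('T',T),('S',S)): print(n,w2px(c,[p,p+R@[0,35,0],p-R@[0,35,0]]).round(1).tolist())
def cr(c,u,v): return cv2.resize(c['img'][v:v+75,u:u+100,::-1],(800,600),interpolation=cv2.INTER_CUBIC)
a=cr(S,280,250)
for q in w2px(S,[p,p+R@[0,35,0],p-R@[0,35,0],[538.3,-261.2,38]]): cv2.circle(a,tuple(int(x) for x in ((q-[280,250]+.5)*8)),5,(255,0,255),2)
cv2.imwrite('pics/c2.png',a)
E
```

```text
[ 538.32093851 -259.54472087  121.27031455] [-0.1064959  -0.53347962  0.02112109]
T [[375.8, 267.2], [371.2, 256.3], [380.4, 278.1]]
S [[331.1, 299.6], [339.4, 290.3], [322.6, 309.2]]
```

View pics/c2.png

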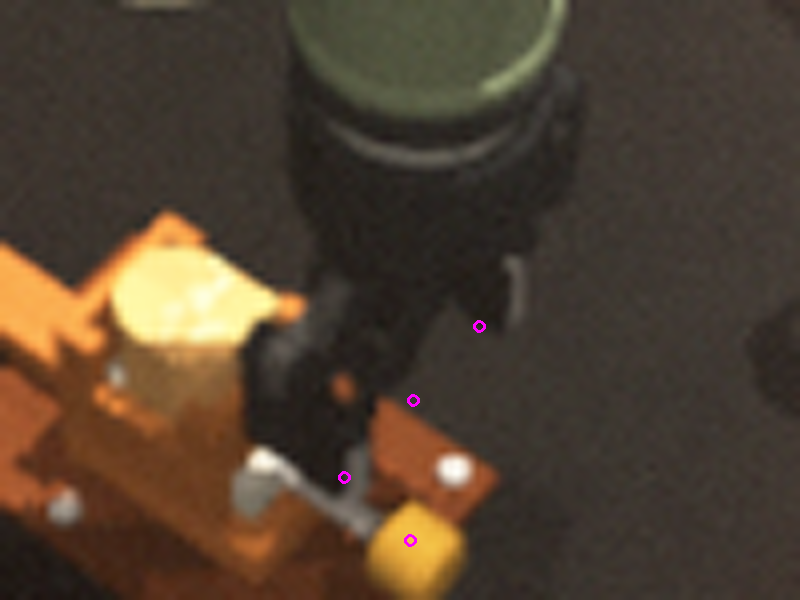

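The side view shows the fingertips straddling the knob's axis: tips at about (322,311) and (343,291), knob at (332,319). The side camera is about 1 px off for both tool and knob, so the top-view estimate holds. Now lowering and pinching.

Scaled: 10 cm is 0.25, 9.5 cm is 0.2375.

>>> {"op": "play_rows", "data": {"steps": [{"tx": -0.005, "ty": 0, "tz": 0.05, "rx": 0, "ry": 0, "rz": 0}, {"tx": -0.005, "ty": 0, "tz": 0.125, "rx": 0, "ry": 0, "rz": 0}, {"tx": -0.005, "ty": 0, "tz": 0.2, "rx": 0, "ry": 0, "rz": 0}, {"tx": -0.005, "ty": 0, "tz": 0.2375, "rx": 0, "ry": 0, "rz": 0}, {"tx": -0.005, "ty": 0, "tz": 0.25, "rx": 0, "ry": 0, "rz": 0}, {"tx": -0.005, "ty": 0, "tz": 0.25, "rx": 0, "ry": 0, "rz": 0}, {"tx": -0.005, "ty": 0, "tz": 0.25, "rx": 0, "ry": 0, "rz": 0}, {"tx": -0.005, "ty": 0, "tz": 0.25, "rx": 0, "ry": 0, "rz": 0}, {"tx": -0.005, "ty": 0, "tz": 0.25, "rx": 0, "ry": 0, "rz": 0}, {"tx": -0.005, "ty": 0, "tz": 0.25, "rx": 0, "ry": 0, "rz": 0}], "fingers": 7}}

```text
clock: 3.95
ee_pos: [538.7, -261.6, 20.5]
ee_rot: [0.551, 0.835, 0.0, 0.0]
wrist_force: [0.6, 0.3, 0.8]
gripper_width: 0.823
grasp_force: 0.0
```

>>> {"op": "play_rows", "data": {"steps": [{"tx": 0, "ty": 0, "tz": 0, "rx": 0, "ry": 0, "rz": 0}, {"tx": 0, "ty": 0, "tz": 0, "rx": 0, "ry": 0, "rz": 0}, {"tx": 0, "ty": 0, "tz": 0, "rx": 0, "ry": 0, "rz": 0}, {"tx": 0, "ty": 0, "tz": 0, "rx": 0, "ry": 0, "rz": 0}, {"tx": 0, "ty": 0, "tz": 0, "rx": 0, "ry": 0, "rz": 0}, {"tx": 0, "ty": 0, "tz": 0, "rx": 0, "ry": 0, "rz": 0}, {"tx": 0, "ty": 0, "tz": 0, "rx": 0, "ry": 0, "rz": 0}, {"tx": 0, "ty": 0, "tz": 0, "rx": 0, "ry": 0, "rz": 0}, {"tx": 0, "ty": 0, "tz": 0, "rx": 0, "ry": 0, "rz": 0}, {"tx": 0, "ty": 0, "tz": 0, "rx": 0, "ry": 0, "rz": 0}], "fingers": 2, "squeeze": 40}}

```text
clock: 5.2
ee_pos: [537.9, -261.8, 20.5]
ee_rot: [0.551, 0.835, -0.0, -0.001]
wrist_force: [-4.8, -1.9, 5.3]
gripper_width: 0.331
grasp_force: 39.6
```

Scaled: -7.2 cm is -0.18, -6.9 cm is -0.1725.

>>> {"op": "play_rows", "data": {"steps": [{"tx": -0.0125, "ty": 0, "tz": 0, "rx": 0, "ry": 0, "rz": 0}, {"tx": -0.0375, "ty": 0, "tz": 0, "rx": 0, "ry": 0, "rz": 0}, {"tx": -0.0625, "ty": 0, "tz": 0, "rx": 0, "ry": 0, "rz": 0}, {"tx": -0.0875, "ty": 0, "tz": 0, "rx": 0, "ry": 0, "rz": 0}, {"tx": -0.1125, "ty": 0, "tz": 0, "rx": 0, "ry": 0, "rz": 0}, {"tx": -0.1375, "ty": 0, "tz": 0, "rx": 0, "ry": 0, "rz": 0}, {"tx": -0.1575, "ty": 0, "tz": 0, "rx": 0, "ry": 0, "rz": 0}, {"tx": -0.1725, "ty": 0, "tz": 0, "rx": 0, "ry": 0, "rz": 0}, {"tx": -0.18, "ty": 0, "tz": 0, "rx": 0, "ry": 0, "rz": 0}, {"tx": -0.18, "ty": 0, "tz": 0, "rx": 0, "ry": 0, "rz": 0}]}}

```text
clock: 6.45
ee_pos: [565.6, -327.7, 20.5]
ee_rot: [0.551, 0.835, -0.0, -0.001]
wrist_force: [-5.7, -1.3, 6.0]
gripper_width: 0.33
grasp_force: 39.7
```

Scaled: -0.3 cm is -0.0075, -0.2 cm is -0.005.

>>> {"op": "play_rows", "data": {"steps": [{"tx": -0.0025, "ty": 0, "tz": 0, "rx": 0, "ry": 0, "rz": 0}, {"tx": -0.005, "ty": 0, "tz": 0, "rx": 0, "ry": 0, "rz": 0}, {"tx": -0.0075, "ty": 0, "tz": 0, "rx": 0, "ry": 0, "rz": 0}, {"tx": -0.0075, "ty": 0, "tz": 0, "rx": 0, "ry": 0, "rz": 0}, {"tx": -0.0075, "ty": 0, "tz": 0, "rx": 0, "ry": 0, "rz": 0}, {"tx": -0.0075, "ty": 0, "tz": 0, "rx": 0, "ry": 0, "rz": 0}, {"tx": -0.0075, "ty": 0, "tz": 0, "rx": 0, "ry": 0, "rz": 0}, {"tx": -0.0075, "ty": 0, "tz": 0, "rx": 0, "ry": 0, "rz": 0}, {"tx": -0.0075, "ty": 0, "tz": 0, "rx": 0, "ry": 0, "rz": 0}, {"tx": -0.0075, "ty": 0, "tz": 0, "rx": 0, "ry": 0, "rz": 0}]}}

```text
clock: 7.7
ee_pos: [565.6, -327.8, 20.4]
ee_rot: [0.551, 0.835, 0.001, -0.004]
wrist_force: [-8.4, 5.8, 9.8]
gripper_width: 0.335
grasp_force: 40.0
```

```bash
python3 - <<'E'
from h import *
T=shot('top');P=cloud(T)
m=P[(np.linalg.norm(P[:,:2]-[501,-175],axis=1)<15)]; print('stack top z',np.median(m[:,2]))
E
```

```text
stack top z 80.73395471196744
```

The slide is at its stop and the stack has dropped 18 mm. Pushing home.

Scaled: 8.2 cm is 0.205, 8 cm is 0.2.

>>> {"op": "play_rows", "data": {"steps": [{"tx": 0.015, "ty": 0, "tz": 0, "rx": 0, "ry": 0, "rz": 0}, {"tx": 0.04, "ty": 0, "tz": 0, "rx": 0, "ry": 0, "rz": 0}, {"tx": 0.065, "ty": 0, "tz": 0, "rx": 0, "ry": 0, "rz": 0}, {"tx": 0.09, "ty": 0, "tz": 0, "rx": 0, "ry": 0, "rz": 0}, {"tx": 0.115, "ty": 0, "tz": 0, "rx": 0, "ry": 0, "rz": 0}, {"tx": 0.14, "ty": 0, "tz": 0, "rx": 0, "ry": 0, "rz": 0}, {"tx": 0.165, "ty": 0, "tz": 0, "rx": 0, "ry": 0, "rz": 0}, {"tx": 0.185, "ty": 0, "tz": 0, "rx": 0, "ry": 0, "rz": 0}, {"tx": 0.2, "ty": 0, "tz": 0, "rx": 0, "ry": 0, "rz": 0}, {"tx": 0.205, "ty": 0, "tz": 0, "rx": 0, "ry": 0, "rz": 0}]}}

```text
clock: 9.0
ee_pos: [535.5, -256.2, 20.5]
ee_rot: [0.55, 0.835, -0.001, 0.001]
wrist_force: [-3.6, -7.3, 3.8]
gripper_width: 0.331
grasp_force: 39.5
```

Scaled: 0.2 cm is 0.005, 0.1 cm is 0.0025.

>>> {"op": "play_rows", "data": {"steps": [{"tx": 0.0025, "ty": 0, "tz": 0, "rx": 0, "ry": 0, "rz": 0}, {"tx": 0.005, "ty": 0, "tz": 0, "rx": 0, "ry": 0, "rz": 0}, {"tx": 0.005, "ty": 0, "tz": 0, "rx": 0, "ry": 0, "rz": 0}, {"tx": 0.005, "ty": 0, "tz": 0, "rx": 0, "ry": 0, "rz": 0}, {"tx": 0.005, "ty": 0, "tz": 0, "rx": 0, "ry": 0, "rz": 0}, {"tx": 0.005, "ty": 0, "tz": 0, "rx": 0, "ry": 0, "rz": 0}, {"tx": 0.005, "ty": 0, "tz": 0, "rx": 0, "ry": 0, "rz": 0}, {"tx": 0.005, "ty": 0, "tz": 0, "rx": 0, "ry": 0, "rz": 0}, {"tx": 0.005, "ty": 0, "tz": 0, "rx": 0, "ry": 0, "rz": 0}, {"tx": 0.005, "ty": 0, "tz": 0, "rx": 0, "ry": 0, "rz": 0}]}}

```text
clock: 10.25
ee_pos: [535.4, -255.8, 20.6]
ee_rot: [0.55, 0.835, -0.001, 0.002]
wrist_force: [-4.1, -9.0, 2.1]
gripper_width: 0.332
grasp_force: 39.4
```

```bash
python3 - <<'E'
from h import *
r=telemetry.state();p=r['ee_pos'];th=np.radians(113.1);R=np.array([[np.cos(th),-np.sin(th)],[np.sin(th),np.cos(th)]]);o=[512,-199.6]
print(p,R.T@(p[:2]-o),r['wrist_force'])
T=shot('top')
cv2.imwrite('pics/c3.png',cv2.resize(T['img'][243:318,300:400,::-1],(800,600),interpolation=cv2.INTER_CUBIC))
E
```

```text
[ 535.41361902 -255.80996532   20.57545847] [-60.88916624   0.51690561] [-4.08216629 -8.95055677  2.06756135]
```

View pics/c3.png

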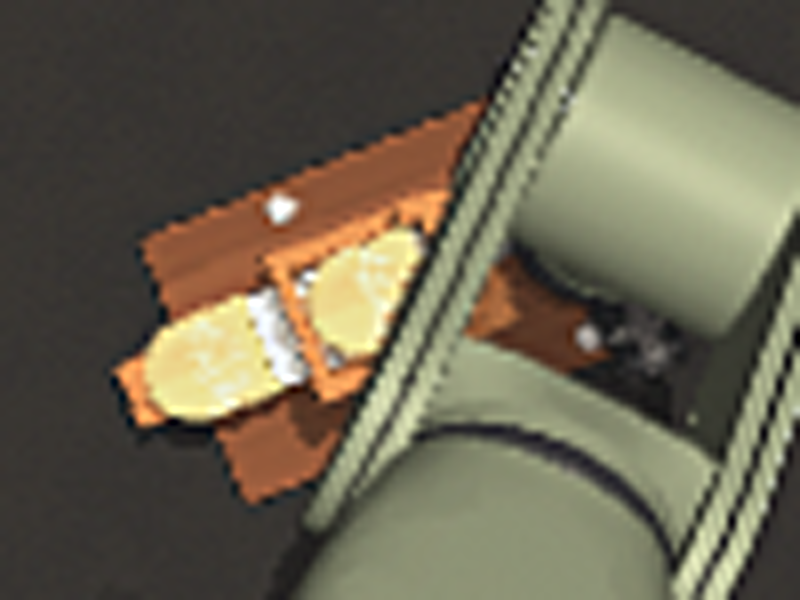

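The picture shows the slide home and the piece on the tongue: nose at about (318,290), rear edge at about (333,286), with the stack still in the shaft at (345,280). Release, lift and go to the piece.

>>> {"op": "play_rows", "data": {"steps": [{"tx": -0.005, "ty": 0, "tz": 0, "rx": 0, "ry": 0, "rz": 0}, {"tx": -0.005, "ty": 0, "tz": 0, "rx": 0, "ry": 0, "rz": 0}, {"tx": -0.005, "ty": 0, "tz": 0, "rx": 0, "ry": 0, "rz": 0}, {"tx": -0.005, "ty": 0, "tz": 0, "rx": 0, "ry": 0, "rz": 0}, {"tx": -0.005, "ty": 0, "tz": 0, "rx": 0, "ry": 0, "rz": 0}, {"tx": -0.005, "ty": 0, "tz": -0.025, "rx": 0, "ry": 0, "rz": 0}, {"tx": -0.005, "ty": 0, "tz": -0.1, "rx": 0, "ry": 0, "rz": 0}, {"tx": -0.005, "ty": 0, "tz": -0.2, "rx": 0, "ry": 0, "rz": 0}, {"tx": -0.005, "ty": 0, "tz": -0.3, "rx": 0, "ry": 0, "rz": 0}, {"tx": -0.005, "ty": 0, "tz": -0.325, "rx": 0, "ry": 0, "rz": 0}], "fingers": 6.5}}

```text
clock: 11.55
ee_pos: [537.4, -255.8, 153.9]
ee_rot: [0.551, 0.835, 0.0, 0.003]
wrist_force: [0.0, 0.1, -0.9]
gripper_width: 0.762
grasp_force: 0.0
```

```bash
python3 - <<'E'
from h import *
r=telemetry.state();p=r['ee_pos'];th=np.radians(113.1);R=np.array([[np.cos(th),-np.sin(th)],[np.sin(th),np.cos(th)]]);o=np.array([512,-199.6])
print(p,r['gripper_width'])
T=load('top')
W=lambda x,y,z:px2w(T,300+(x+.5)/8-.5,243+(y+.5)/8-.5,plane=z)[:2]
for q in[(146,375),(250,298),(290,385),(205,420),(165,330)]: print('heel f',(R.T@(W(*q,46)-o)).round(1))
t=R@[90,0]+o; print(t); rel(p,Ro.from_quat(r['ee_rot']).as_matrix(),[*t,150],tool(113.1))
E
```

```text
[ 537.3704246  -255.84260462  153.93511034] 0.7617418219812828
heel f [119.7  -6. ]
heel f [ 70.9 -18.2]
heel f [69.4 18.9]
heel f [105.2  18.9]
heel f [106.3 -19.4]
[ 476.68965951 -116.81606524]
cm [15.17 -0.12  0.32] deg [0.25 0.28 0.05]
```

Scaled: 15.2 cm is 0.38, 13 cm is 0.325.

>>> {"op": "play_rows", "data": {"steps": [{"tx": 0.05, "ty": 0, "tz": 0, "rx": 0, "ry": 0, "rz": 0}, {"tx": 0.15, "ty": 0, "tz": 0, "rx": 0, "ry": 0, "rz": 0}, {"tx": 0.25, "ty": 0, "tz": 0, "rx": 0, "ry": 0, "rz": 0}, {"tx": 0.325, "ty": -0.0025, "tz": 0, "rx": 0, "ry": 0, "rz": 0}, {"tx": 0.38, "ty": -0.0025, "tz": 0, "rx": 0, "ry": 0, "rz": 0}, {"tx": 0.38, "ty": -0.0025, "tz": 0.075, "rx": 0, "ry": 0, "rz": 0}, {"tx": 0.38, "ty": -0.0025, "tz": 0.125, "rx": 0, "ry": 0, "rz": 0}, {"tx": 0.38, "ty": -0.0025, "tz": 0.125, "rx": 0, "ry": 0, "rz": 0}, {"tx": 0.38, "ty": -0.0025, "tz": 0.125, "rx": 0, "ry": 0, "rz": 0}, {"tx": 0.38, "ty": -0.0025, "tz": 0.125, "rx": 0, "ry": 0, "rz": 0}]}}

```text
clock: 12.8
ee_pos: [475.8, -115.9, 101.0]
ee_rot: [0.551, 0.835, 0.0, 0.001]
wrist_force: [-0.4, 0.3, -0.5]
gripper_width: 0.763
grasp_force: 0.0
```

```bash
python3 - <<'E'
from h import *
r=telemetry.state();p=r['ee_pos'];th=np.radians(113.1);R=np.array([[np.cos(th),-np.sin(th)],[np.sin(th),np.cos(th)]]);o=np.array([512,-199.6])
print(p,r['gripper_width'],R.T@(p[:2]-o),r['wrist_force'])
t=R@[90,0]+o; rel(p,Ro.from_quat(r['ee_rot']).as_matrix(),[*t,22],tool(113.1))
S=shot('side')
cv2.imwrite('pics/c4.png',cv2.resize(S['img'][240:330,240:360,::-1],(800,600),interpolation=cv2.INTER_CUBIC))
E
```

```text
[ 475.76338639 -115.8670788   101.0185609 ] 0.7634958228512536 [91.23630945  0.47968332] [-0.41101102  0.3311147  -0.50792563]
cm [-0.12  0.04  7.9 ] deg [0.08 0.05 0.04]
```

View pics/c4.png

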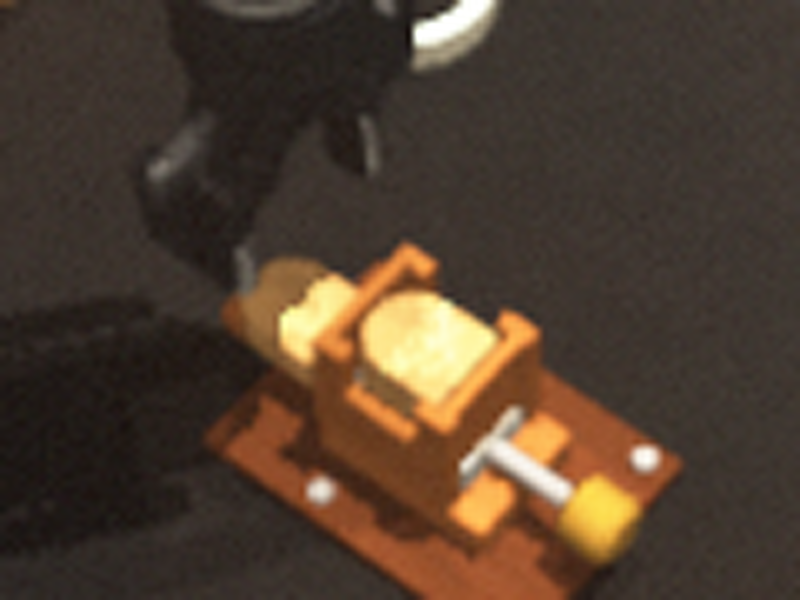

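The piece lies on the tongue at about (285,287), the stack is inside the shaft, and the fingers straddle the piece. Descending and gripping.

Scaled: 7.8 cm is 0.195, 7.5 cm is 0.1875.

>>> {"op": "play_rows", "data": {"steps": [{"tx": 0, "ty": 0, "tz": 0.05, "rx": 0, "ry": 0, "rz": 0}, {"tx": 0, "ty": 0, "tz": 0.1125, "rx": 0, "ry": 0, "rz": 0}, {"tx": 0, "ty": 0, "tz": 0.1625, "rx": 0, "ry": 0, "rz": 0}, {"tx": 0, "ty": 0, "tz": 0.1875, "rx": 0, "ry": 0, "rz": 0}, {"tx": 0, "ty": 0, "tz": 0.195, "rx": 0, "ry": 0, "rz": 0}, {"tx": 0, "ty": 0, "tz": 0.195, "rx": 0, "ry": 0, "rz": 0}, {"tx": 0, "ty": 0, "tz": 0.195, "rx": 0, "ry": 0, "rz": 0}, {"tx": 0, "ty": 0, "tz": 0.195, "rx": 0, "ry": 0, "rz": 0}, {"tx": 0, "ty": 0, "tz": 0.195, "rx": 0, "ry": 0, "rz": 0}, {"tx": 0, "ty": 0, "tz": 0.195, "rx": 0, "ry": 0, "rz": 0}]}}

```text
clock: 14.1
ee_pos: [475.3, -115.7, 22.4]
ee_rot: [0.551, 0.835, 0.0, 0.0]
wrist_force: [-0.4, -0.2, 0.0]
gripper_width: 0.76
grasp_force: 0.0
```

>>> {"op": "play_rows", "data": {"steps": [{"tx": 0, "ty": 0, "tz": 0, "rx": 0, "ry": 0, "rz": 0}, {"tx": 0, "ty": 0, "tz": 0, "rx": 0, "ry": 0, "rz": 0}, {"tx": 0, "ty": 0, "tz": 0, "rx": 0, "ry": 0, "rz": 0}, {"tx": 0, "ty": 0, "tz": 0, "rx": 0, "ry": 0, "rz": 0}, {"tx": 0, "ty": 0, "tz": 0, "rx": 0, "ry": 0, "rz": 0}, {"tx": 0, "ty": 0, "tz": 0, "rx": 0, "ry": 0, "rz": 0}, {"tx": 0, "ty": 0, "tz": 0, "rx": 0, "ry": 0, "rz": 0}, {"tx": 0, "ty": 0, "tz": 0, "rx": 0, "ry": 0, "rz": 0}, {"tx": 0, "ty": 0, "tz": 0, "rx": 0, "ry": 0, "rz": 0}, {"tx": 0, "ty": 0, "tz": 0, "rx": 0, "ry": 0, "rz": 0}], "fingers": 3, "squeeze": 40}}

```text
clock: 15.35
ee_pos: [475.3, -115.7, 22.5]
ee_rot: [0.551, 0.835, 0.0, 0.0]
wrist_force: [-1.3, 1.2, 5.0]
gripper_width: 0.46
grasp_force: 41.3
```

```bash
python3 - <<'E'
from h import *
r=telemetry.state();p=r['ee_pos'];th=np.radians(113.1);R=np.array([[np.cos(th),-np.sin(th)],[np.sin(th),np.cos(th)]]);o=np.array([512,-199.6])
R0=Ro.from_quat(r['ee_rot']).as_matrix()
print(p,r['gripper_width'],R.T@(p[:2]-o),r['wrist_force'],r['grasp_force'])
hc=R0.T@(np.array([*(R@[96.5,0]+o),37])-p); hc[1]=0; print('heel centre in tool',hc)
X=np.array([np.cos(np.radians(25))*np.cos(np.radians(11)),np.cos(np.radians(25))*np.sin(np.radians(11)),np.sin(np.radians(25))])
F=np.array([700,226.4,250])-130*X; R1=tool(11,25); t=F-R1@hc
print('focus',F,'tcp target',t, R1.round(3).tolist()); np.savez('g.npz',hc=hc,t=t)
E
```

```text
[ 475.29167717 -115.69721797   22.48674613] 0.45996632504486035 [91.57762013  0.8469289 ] [-1.26654073  1.21169234  4.95969457] 41.272410079836845
heel centre in tool [  4.92122114   0.         -14.51315276]
focus [584.34467316 203.91888181 195.05962597] tcp target [585.98731077 204.23817822 179.82644469] [[0.89, 0.191, 0.415], [0.173, -0.982, 0.081], [0.423, 0.0, -0.906]]
```

Scaled: -17 cm is -0.425, -15.5 cm is -0.3875.

>>> {"op": "play_rows", "data": {"steps": [{"tx": 0, "ty": 0, "tz": -0.0125, "rx": 0, "ry": 0, "rz": 0}, {"tx": 0, "ty": 0, "tz": -0.05, "rx": 0, "ry": 0, "rz": 0}, {"tx": 0, "ty": 0, "tz": -0.1, "rx": 0, "ry": 0, "rz": 0}, {"tx": 0, "ty": 0, "tz": -0.175, "rx": 0, "ry": 0, "rz": 0}, {"tx": 0, "ty": 0, "tz": -0.25, "rx": 0, "ry": 0, "rz": 0}, {"tx": 0, "ty": 0, "tz": -0.325, "rx": 0, "ry": 0, "rz": 0}, {"tx": 0, "ty": 0, "tz": -0.3875, "rx": 0, "ry": 0, "rz": 0}, {"tx": 0, "ty": 0, "tz": -0.425, "rx": 0, "ry": 0, "rz": 0}, {"tx": 0, "ty": 0, "tz": -0.425, "rx": 0, "ry": 0, "rz": 0}, {"tx": 0, "ty": 0, "tz": -0.425, "rx": 0, "ry": 0, "rz": 0}]}}

```text
clock: 16.6
ee_pos: [474.6, -115.6, 191.2]
ee_rot: [0.551, 0.835, -0.0, -0.001]
wrist_force: [-1.3, 0.0, -0.4]
gripper_width: 0.459
grasp_force: 40.8
```

```bash
python3 - <<'E'
from h import *
r=telemetry.state();p=r['ee_pos'];R0=Ro.from_quat(r['ee_rot']).as_matrix()
print(p,r['gripper_width'],r['wrist_force'],r['grasp_force'])
t=np.load('g.npz')['t'];X=tool(11,25)[:,0]
rel(p,R0,t-80*X+[0,0,20],tool(11,0))
E
```

```text
[ 474.56778425 -115.58183731  191.2055678 ] 0.45943200794961425 [-1.3298992   0.01048431 -0.40521137] 40.811561197042465
cm [26.55 15.73  2.53] deg [-1.4000e-01  3.0000e-02  1.0215e+02]
```

Scaled: 24 cm is 0.6, 22 cm is 0.55, 85 degrees is 0.9444.

>>> {"op": "play_rows", "data": {"steps": [{"tx": 0.05, "ty": 0.025, "tz": 0, "rx": 0, "ry": 0, "rz": 0.0556}, {"tx": 0.1125, "ty": 0.0625, "tz": 0, "rx": 0, "ry": 0, "rz": 0.1556}, {"tx": 0.175, "ty": 0.1, "tz": 0.0075, "rx": 0, "ry": 0, "rz": 0.2556}, {"tx": 0.2375, "ty": 0.1375, "tz": 0.015, "rx": 0, "ry": 0, "rz": 0.3556}, {"tx": 0.3, "ty": 0.175, "tz": 0.0225, "rx": 0, "ry": 0, "rz": 0.4556}, {"tx": 0.3625, "ty": 0.2125, "tz": 0.03, "rx": 0, "ry": 0, "rz": 0.5556}, {"tx": 0.425, "ty": 0.25, "tz": 0.0375, "rx": 0, "ry": 0, "rz": 0.6556}, {"tx": 0.4875, "ty": 0.2875, "tz": 0.045, "rx": 0, "ry": 0, "rz": 0.7556}, {"tx": 0.55, "ty": 0.325, "tz": 0.0525, "rx": 0, "ry": 0, "rz": 0.8556}, {"tx": 0.6, "ty": 0.35, "tz": 0.0575, "rx": 0, "ry": 0, "rz": 0.9444}]}}

```text
clock: 17.85
ee_pos: [509.0, 160.9, 167.7]
ee_rot: [0.97, 0.241, -0.001, -0.0]
wrist_force: [0.9, 0.1, -0.6]
gripper_width: 0.463
grasp_force: 40.7
```

```bash
python3 - <<'E'
from h import *
r=telemetry.state();p=r['ee_pos'];R0=Ro.from_quat(r['ee_rot']).as_matrix()
print(p,r['joints'],r['grasp_force'])
t=np.load('g.npz')['t'];X=tool(11,25)[:,0]
rel(p,R0,t-60*X,tool(11,25))
E
```

```text
[509.00146686 160.92520467 167.67206093] [2.84601745e-01 3.06500584e-01 1.75447185e+00 1.30660583e-04
 1.08340046e+00 1.36811729e+00] 40.69475032389164
cm [ 3.63 -1.8   1.31] deg [-3.71 24.98 16.64]
```

Scaled: 3.6 cm is 0.09, 3.1 cm is 0.0775, 25 degrees is 0.2778.

>>> {"op": "play_rows", "data": {"steps": [{"tx": 0.0125, "ty": -0.0075, "tz": 0.005, "rx": -0.0056, "ry": 0.0333, "rz": 0.0222}, {"tx": 0.0275, "ty": -0.015, "tz": 0.01, "rx": -0.0111, "ry": 0.0778, "rz": 0.0556}, {"tx": 0.045, "ty": -0.0225, "tz": 0.015, "rx": -0.02, "ry": 0.1333, "rz": 0.0889}, {"tx": 0.0625, "ty": -0.03, "tz": 0.0225, "rx": -0.0278, "ry": 0.1889, "rz": 0.1222}, {"tx": 0.0775, "ty": -0.0375, "tz": 0.0275, "rx": -0.0356, "ry": 0.2389, "rz": 0.1556}, {"tx": 0.09, "ty": -0.045, "tz": 0.0325, "rx": -0.0411, "ry": 0.2778, "rz": 0.1844}, {"tx": 0.09, "ty": -0.045, "tz": 0.0325, "rx": -0.0411, "ry": 0.2778, "rz": 0.1844}, {"tx": 0.09, "ty": -0.045, "tz": 0.0325, "rx": -0.0411, "ry": 0.2778, "rz": 0.1844}, {"tx": 0.09, "ty": -0.045, "tz": 0.0325, "rx": -0.0411, "ry": 0.2778, "rz": 0.1844}, {"tx": 0.09, "ty": -0.045, "tz": 0.0325, "rx": -0.0411, "ry": 0.2778, "rz": 0.1844}]}}

```text
clock: 19.1
ee_pos: [533.2, 192.7, 156.5]
ee_rot: [0.971, 0.096, 0.217, -0.021]
wrist_force: [0.1, 0.2, 0.2]
gripper_width: 0.461
grasp_force: 40.7
```

```bash
python3 - <<'E'
from h import *
r=telemetry.state();p=r['ee_pos'];R0=Ro.from_quat(r['ee_rot']).as_matrix()
print(p,r['grasp_force'])
t=np.load('g.npz')['t']
rel(p,R0,t,tool(11,25))
S=shot('side');T=shot('top')
cr=lambda c,u,v:cv2.resize(c['img'][v:v+120,u:u+80,::-1],(400,600),interpolation=cv2.INTER_CUBIC)
cv2.imwrite('pics/c5.png',np.hstack([cr(S,255,100),cr(T,180,160)]))
E
```

```text
[533.24641531 192.72079855 156.4641825 ] 40.72318732738495
cm [ 5.88 -0.1   0.18] deg [-0.12 -0.19  0.24]
```

View pics/c5.png

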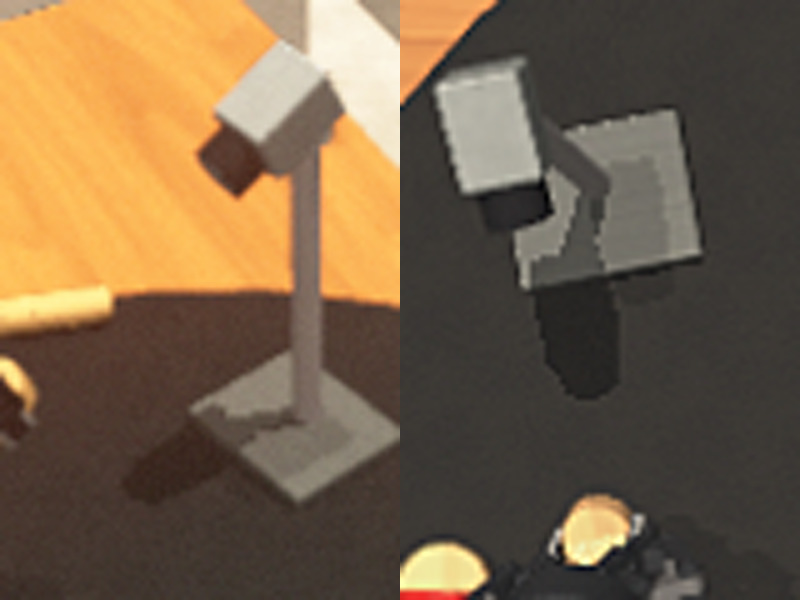

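The piece is firmly held with its round end toward the lens: top view nose at about (219,259), lens at about (203,202), with a clear path between. Advancing along the axis.

Scaled: 5.9 cm is 0.1475, 5.6 cm is 0.14.

>>> {"op": "play_rows", "data": {"steps": [{"tx": 0.01, "ty": 0, "tz": 0, "rx": 0, "ry": 0, "rz": 0}, {"tx": 0.03, "ty": 0, "tz": 0, "rx": 0, "ry": 0, "rz": 0}, {"tx": 0.055, "ty": 0, "tz": 0.0025, "rx": 0, "ry": 0, "rz": 0}, {"tx": 0.08, "ty": -0.0025, "tz": 0.0025, "rx": 0, "ry": 0, "rz": 0}, {"tx": 0.105, "ty": -0.0025, "tz": 0.0025, "rx": 0, "ry": 0, "rz": 0}, {"tx": 0.125, "ty": -0.0025, "tz": 0.005, "rx": 0, "ry": 0, "rz": 0}, {"tx": 0.14, "ty": -0.0025, "tz": 0.005, "rx": 0, "ry": 0, "rz": 0}, {"tx": 0.1475, "ty": -0.0025, "tz": 0.005, "rx": 0, "ry": 0, "rz": 0}, {"tx": 0.1475, "ty": -0.0025, "tz": 0.005, "rx": 0, "ry": 0, "rz": 0}, {"tx": 0.1475, "ty": -0.0025, "tz": 0.005, "rx": 0, "ry": 0, "rz": 0}]}}

```text
clock: 20.45
ee_pos: [585.5, 204.3, 179.4]
ee_rot: [0.971, 0.096, 0.217, -0.021]
wrist_force: [0.8, -0.3, -0.8]
gripper_width: 0.457
grasp_force: 40.7
```

```bash
python3 - <<'E'
from h import *
S=shot('side');T=shot('top')
r=telemetry.state();p=r['ee_pos'];R0=Ro.from_quat(r['ee_rot']).as_matrix()
print(p,r['grasp_force'],r['wrist_force'],r['joint_vel'].round(3)); d=np.load('g.npz'); rel(p,R0,d['t'],tool(11,25))
X=tool(11,25)[:,0];Y=np.array([-np.sin(np.radians(11)),np.cos(np.radians(11)),0]);C=np.stack([X,Y,np.cross(X,Y)],1);g=np.array([700,226.4,250])
print('heel in cam',C.T@(p+R0@d['hc']-g))
def cr(c,u,v):
    a=cv2.resize(c['img'][v:v+120,u:u+80,::-1],(400,600),interpolation=cv2.INTER_CUBIC)
    for q in w2px(c,[g-130*X,g-106*X,g]): cv2.circle(a,tuple(int(x) for x in ((q-[u,v]+.5)*5)),4,(255,0,255),2)
    return a
cv2.imwrite('pics/c6.png',np.hstack([cr(S,255,100),cr(T,180,160)]))
E
```

```text
[585.54503884 204.34541208 179.50697898] 40.723173692822456 [ 0.30160788 -0.19492587 -1.38054022] [ 0.002  0.001 -0.001 -0.001  0.     0.004]
cm [ 0.05  0.02 -0.01] deg [-0.13 -0.17  0.25]
heel in cam [-1.30551886e+02  1.78891959e-01 -1.00550908e-01]
```

View pics/c6.png

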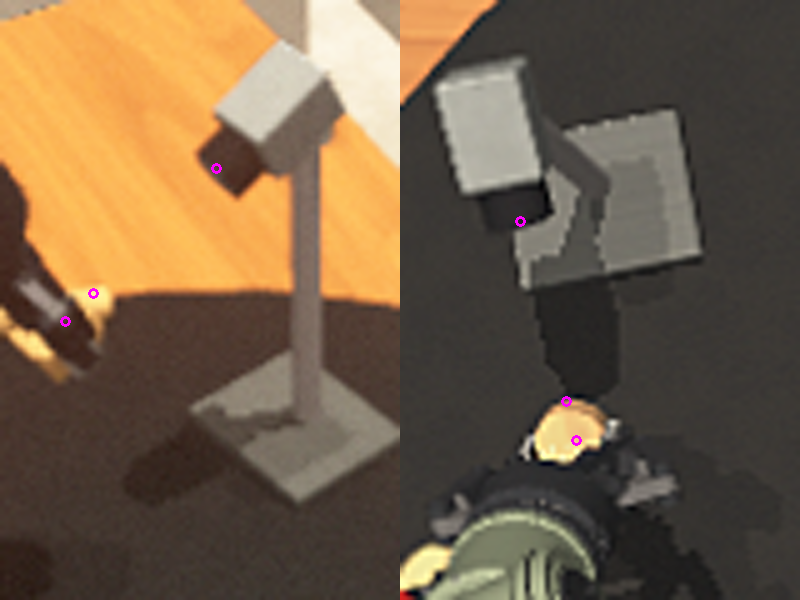

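The nose at about (293,240) in the top view lies on the predicted axis point, and the lens centre marker sits on the barrel. Everything matches to about 1 px. One last check of the knob and stack before handing in.

```bash
python3 - <<'E'
from h import *
T=load('top');P=cloud(T);th=np.radians(113.1);R=np.array([[np.cos(th),-np.sin(th)],[np.sin(th),np.cos(th)]])
q=(P[:,:2]-[512,-199.6])@R
k=(q[:,0]<-35)&(q[:,0]>-160)&(abs(q[:,1])<20)&(P[:,2]>44); print('knob x',np.median(q[k,0]))
s=(abs(q[:,0]-27)<30)&(abs(q[:,1])<20)&(P[:,2]>76)&(P[:,2]<84); print('stack',q[s].mean(0),np.median(P[s,2]),s.sum())
if -67<np.median(q[k,0])<-55 and s.sum()>20: print(order.hand_in())
E
```

```text
knob x -58.956345276542066
stack [27.86838472 -0.48559425] 80.09584102910716 156
the job is handed in; nothing more can be done
None
```

I handed the job in with the heel piece held still on the lens axis, about 130 mm in front of the glass and round end toward the lens; the slide is home and the other two pieces are still in the magazine. No verdict came back.

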